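# Shim the relay spindle and lock the stack

## Robot

A 6-joint arm with a two-finger parallel gripper is mounted at the origin on the work surface. World frame = base frame: x ahead of the robot, y to its left, z up, the work surface at z = 0. Lengths are in m, angles in rad, forces in N, time in s.
With the tool pointing down it reaches from about 0.375 to 0.9 m from the base axis. Payload 3.1 kg.
Tool frame: the origin (TCP) lies at the very end of the fingers, on their centre line; the grasp point (between the pads) lies 19 mm behind it (manip.pinch_z is the distance from the TCP to the grasp point, in m); z points along the fingers, y is the direction in which the jaws open and shut (so a half turn about z gives the same grasp; the last joint's range is limited). The gripper opens to 85 mm and grips with 20 to 120 N. Pads are 22 mm wide; open, the fingers measure 114 mm over their backs; the gripper's body (76 mm by 85 mm) begins 54 mm behind the grasp point. The pads swing forward as they close: fully open they stand 13 mm farther back than shut.
Start: joints at [-1.466, 0.527, 1.433, -0, 1.181, -0.178], TCP at [0.175, -0.6, 0.199] pointing down, gripper open.
Joint ranges: [-3.08, 3.08], [-0.75, 2.2], [0.22, 2.44], [-1.43, 4.57], [0, 2.65], [-2.85, 2.85]. Speed limits (rad/s): [2.79, 2.79, 3.14, 3.14, 3.14, 3.14].

## Interface

Orientations are given as a unit quaternion [x, y, z, w].
In Python, from station import manip gives the robot as it stands.
- The arm moves only by the tool drive_tool, never from a script. Its argument "increments" is a list of rows, each a list of 7 numbers: the closure in counts, from 0 (fully open) to 255 (shut), then the shift along the tool's x, y, z in cm, then the turn, a rotation vector about the tool's x, y, z in rad. A call has 1 to 20 rows; each row is the pose to reach, as a shift and turn from the pose commanded when the call began, along the tool's axes at that moment; what a row does not reach only later rows make up. A row lasts 1/10 s, in which the tool goes at most 50 mm and 8.59 degrees, less where a joint would pass 70% of its speed; a pose out of reach is approached as far as the arm can. A call with a gripper value outside its range is refused whole. The fingers move at their own pace and stop on an object; "force" is the grip in N (left out, the last holds). Time passes only in rows, so rows that repeat a pose let the fingers close. It gives the time, the measured TCP pose, the force and the opening at its end, in the units of the state.
- manip.sense(): the state, without advancing time (a new reading comes with each control period).
- manip.snapshot(name): name is "side" or "top"; returns the picture (384x512x3 uint8, red, green, blue); there is no depth.
- manip.camera_model(name): a dict with "mtx" (3x3 intrinsics, pixels), "cam_to_world" (4x4, takes a point from camera to world coordinates). Camera axes: x right, y down, z forward; pixel columns grow to the right and rows downward; lengths in m; the calibration is good to about 2 mm. A picture is of the moment at which its call begins. camera_model takes no time and is no camera call.
- manip.sign_off(): hands the job in, once; it reports no verdict.
The state is a dict: "t": time; "q": joint angles; "qd": joint speeds; "tau": joint torques, N m; "tcp_pos": TCP position; "tool_rot": TCP orientation; "force": force on the tool from outside, world axes, zero at the start; "ft_torque": the same for the moment, N m; "finger_gap": opening from 0.0 (shut) to 1.0 (fully open).
Only numpy, scipy, OpenCV 4.12 (cv2) and the standard library are available. Lean on these libraries where they do the work, as an engineer would, in place of code of your own. Each camera call takes 0.05 s, during which the arm holds its last target. There are 200 camera calls.

## Task

On the orange relay frame, slide the thick dark steel slotted spacer along the low deck fully home around the spindle first, then slide the bronze slotted shim off the high deck fully home around the spindle so that it lies flat on top of the spacer. Last, press the knurled brass cap nut straight down until it sits on the bronze shim. Leave the tin, the spare nut and the hinge pin lying where they are.

Things in the scene. Friction and masses are not known exactly. Their poses are not given: they have to be found in the camera images.
- relay_frame: Orange relay frame in a dark cast-iron jaw clamp, fixed to the bench. Origin: bench level, under the upright spindle; z up. 100 mm wide (own x), 290 mm long (own y). A low and a high deck lead to the spindle along own y. The jaws (|x| 50 to 65, |y| under 35 mm) rise to 56 mm; the clamp screw with its cross bar reaches x = -100 mm at height 34 mm.
- spindle_foot (a point): Point on the axis of the upright steel spindle (10 mm diameter) where it stands on the low deck, 50 mm above the bench. The spindle is 37 mm high, its tip inside the cap nut.
- low_deck (a point): Middle of the top of the low deck, 50 mm above the bench. The deck runs from the frame's own y = -145 to 26 mm; the spindle (x = y = 0) stands on it. Flat, with lips 4 mm high along both long edges (|x| 44 to 50 mm, y -145 to -38 mm).
- high_deck (a point): Middle of the top of the high deck, 61 mm above the bench, from the frame's own y = 26 to 145 mm, with the same lips (y 38 to 145 mm). It ends in an 11 mm step down, 26 mm short of the spindle's axis: without the spacer home, the bronze shim drops off the step and blocks it.
- spacer: Dark steel horseshoe, 10 mm thick, 48 wide, 74 long, about 0.2 kg, loose on the low deck, mouth to the spindle. Origin: underside, centre of the slot's seat (on the spindle's axis when home). Own +x points out of the mouth, z up. Slot 13 mm wide, closed end at x = -6.5; from x = 6 it flares to about 27 mm at the tips (x = 23). Starts 48 to 68 mm from the spindle, up to 7 mm aside, 0.2 rad askew.
- spacer_tail (a point): Middle of the spacer's straight flat tail edge (own x = -52 mm), at half its thickness: a place to push it.
- bronze_shim: Dull brown bronze slotted shim, 8 mm thick, about 0.17 kg, of the same outline, origin and axes as the spacer. It lies loose on the high deck, mouth (own +x) to the spindle. It starts 52 to 70 mm from the spindle, up to 7 mm off the middle line and up to 0.2 rad askew.
- bronze_shim_tail (a point): Middle of the bronze shim's straight flat tail edge (own x = -52 mm), at half its thickness: a place to push it.
- cap_nut (a joint): Travel (m) of the knurled brass cap nut (24 mm diameter, 24 high, closed flat top) down the spindle: 0 at the top, its underside then 34 mm above the low deck. It starts at 0 to 0.005, stays where left (friction about 3 N), needs no turning, and reads about 0.016 when it sits on spacer and shim. With nothing beneath it would go down to 0.034.
- cap_nut_top (a point): Centre of the cap nut's flat top, on the spindle's axis, 58 mm above the low deck when the joint reads 0.
- shim_tin: Open tin of round steel shims, 64 mm diameter, 40 mm high, on the bench beyond the frame. Bystander. Origin: centre of its underside.
- spare_nut: Loose spare brass nut, 26 mm diameter, 17 mm high, on the bench beyond the frame. Bystander. Origin: centre of its underside.
- hinge_pin: Dull bronze hinge pin, 76 mm long with square ends of 16 mm, lying on the bench on the robot's side of the frame. Bystander. Origin: under its middle.

How it is judged:
On the way, in this order (a step that is already met when the one before it is completed fails the run):
1. the spacer is home around the spindle, flat on the low deck, the bronze shim not yet on the spindle and the cap nut still up (horizontal distance between spacer and spindle_foot below 0.005 m and z of spacer in the frame of relay_frame below 0.0525 m and angle between spacer's own z axis and vertical below 0.08 rad and horizontal distance between bronze_shim and spindle_foot above 0.02 m and value of joint cap_nut below 0.01 m), for 0.2 s.
2. the bronze shim is home around the spindle, flat on top of the spacer, the cap nut still up (horizontal distance between each of spacer, bronze_shim and spindle_foot below 0.005 m and z of bronze_shim in the frame of relay_frame between 0.058 and 0.0635 m and angle between bronze_shim's own z axis and vertical below 0.08 rad and value of joint cap_nut below 0.013 m), for 0.2 s.
3. the cap nut is pressed down onto the bronze shim (value of joint cap_nut above 0.0142 m), for 0.2 s.
At the end, for the whole second after the job is handed in: Spacer and bronze shim both have their slot seats within 5 mm of the spindle's axis and lie flat (within 0.08 rad): the spacer on the low deck, the bronze shim on top of it. The cap nut is down on the bronze shim (travel 14.2 to 19 mm), and all are at rest (horizontal distance between each of spacer, bronze_shim and spindle_foot below 0.005 m and z of spacer in the frame of relay_frame below 0.0525 m and angle between each of spacer, bronze_shim's own z axis and vertical below 0.08 rad and z of bronze_shim in the frame of relay_frame between 0.058 and 0.0635 m and value of joint cap_nut between 0.0142 and 0.019 m and linear speed of each of spacer, bronze_shim below 0.02 m/s); the robot touches nothing.
It fails at once if the tin of shims is displaced by more than 30 mm (distance of shim_tin from where it was at the start of the episode above 0.03 m).
It fails at once if the spare nut is displaced by more than 30 mm (distance of spare_nut from where it was at the start of the episode above 0.03 m).
It fails at once if the hinge pin is displaced by more than 30 mm (distance of hinge_pin from where it was at the start of the episode above 0.03 m).
It also fails if it takes over 58 s, if anything falls off the work surface, if the arm or the gripper's body presses on something with over 40 N, if the wrist force passes 120 N, or if a joint passes its speed limit or range.

## Working session

There is one attempt and no reset: what is moved stays moved. The work goes in short steps, Python scripts to look and compute and a tool call to move; the robot and the scene stay as the last step left them, time stands still between calls to the robot, and variables do not carry over. Pictures are saved under pics/ and viewed, about 8 in all and at most 12, crops included, and the job is handed in when it is done.

Besides the shell and the picture viewer there is one more tool, called by a JSON object that holds its "api" and its "payload", one argument or row to a line. drive_tool: Moves the arm, as the interface text tells. Its arguments: {"type":"object","properties":{"increments":{"type":"array","items":{"type":"array","items":{"type":"number"}}},"force":{"type":"number"}},"required":["increments"]}

```bash
mkdir -p pics; ls
python3 - <<'E'
from station import manip
import cv2,numpy as np
np.set_printoptions(precision=4,suppress=True)
for n in("side","top"):
    cv2.imwrite(f"pics/{n}0.png",cv2.cvtColor(manip.snapshot(n),cv2.COLOR_RGB2BGR))
    c=manip.camera_model(n);print(n,np.array(c["mtx"]),np.array(c["cam_to_world"]))
print(manip.sense())
E
```

```text
pics
side [[499.8248   0.     259.0076]
 [  0.     499.8248 189.6018]
 [  0.       0.       1.    ]] [[ 0.8753 -0.2918  0.3857  0.2969]
 [-0.4835 -0.5107  0.7109 -0.5523]
 [-0.0105 -0.8087 -0.5881  0.558 ]
 [ 0.      0.      0.      1.    ]]
top [[399.5004   0.     267.6435]
 [  0.     399.5004 183.1889]
 [  0.       0.       1.    ]] [[-0.0269 -0.9807  0.1935  0.5005]
 [-0.999   0.0334  0.0303  0.0045]
 [-0.0362 -0.1924 -0.9806  0.7132]
 [ 0.      0.      0.      1.    ]]
{'t': 0.1, 'q': array([-1.4655,  0.5284,  1.4338,  0.    ,  1.1814, -0.1785]), 'qd': array([-0.0013, -0.0019, -0.0023, -0.0012,  0.0007, -0.0008]), 'tau': array([ -0.    , -44.3304, -17.8586,  -0.0003,   0.0039,  -0.    ]), 'tcp_pos': array([ 0.175 , -0.5992,  0.1981]), 'tool_rot': array([ 0.9899,  0.1414,  0.0001, -0.001 ]), 'force': array([-0.714 , -0.604 , -0.9921]), 'ft_torque': array([-0.0073, -0.0043, -0.0286]), 'finger_gap': 1.0007866795683231}
```

```bash
python3 -c "
import cv2
" ; ls pics
```

```text
side0.png
top0.png
```

View pics/side0.png

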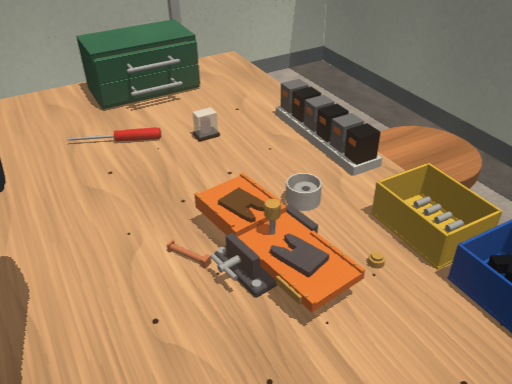

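View pics/top0.png

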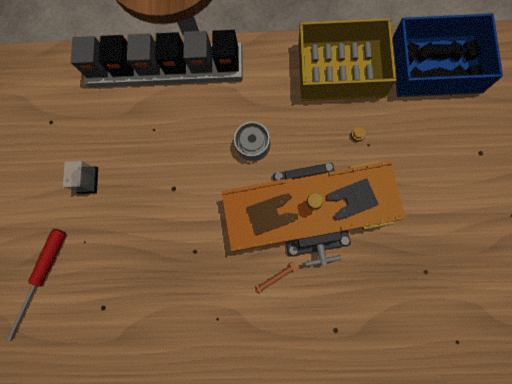

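```bash
cat > h.py <<'E'
from station import manip
import cv2,numpy as np
np.set_printoptions(precision=4,suppress=True)
def ray(n,uv,z):
    c=manip.camera_model(n);K=np.array(c["mtx"]);T=np.array(c["cam_to_world"])
    uv=np.atleast_2d(uv).astype(float)
    d=(T[:3,:3]@np.linalg.inv(K)@np.c_[uv,np.ones(len(uv))].T).T
    return T[:3,3]+d*((z-T[2,3])/d[:,2])[:,None]
def proj(n,P):
    c=manip.camera_model(n);K=np.array(c["mtx"]);T=np.array(c["cam_to_world"])
    p=(np.atleast_2d(P)-T[:3,3])@T[:3,:3]@K.T
    return p[:,:2]/p[:,2:]
def big(m):
    k,l,s,_=cv2.connectedComponentsWithStats(m.astype(np.uint8)); i=1+np.argmax(s[1:,4]); return l==i
def rect(n,m,z):
    c=max(cv2.findContours(m.astype(np.uint8),0,cv2.CHAIN_APPROX_NONE)[0],key=cv2.contourArea)[:,0]
    P=ray(n,c,z)[:,:2]
    (cx,cy),(w,h),a=cv2.minAreaRect((P*1000).astype(np.float32)); return cx,cy,w,h,a
E
python3 - <<'E'
from h import *
im=cv2.imread("pics/top0.png");hsv=cv2.cvtColor(im,cv2.COLOR_BGR2HSV)
roi=np.zeros(im.shape[:2],bool);roi[150:260,210:415]=1
for p in [(200,215),(270,218),(355,200),(316,201),(305,211),(385,190),(330,240)]: print(p,hsv[p[1],p[0]])
H,S,V=[hsv[...,i].astype(int) for i in range(3)]
fr=roi&(S>200)&(H<14)&(V>140)
print("frame",fr.sum(),rect("top",big(fr),.055))
cv2.imwrite("pics/crop1.png",cv2.resize(im[150:260,210:415],None,fx=3.8,fy=3.8,interpolation=cv2.INTER_CUBIC))
E
```

```text
(200, 215) [ 16 127 150]
(270, 218) [ 15 157  70]
(355, 200) [15 10 53]
(316, 201) [ 21 158 150]
(305, 211) [ 13 237  97]
(385, 190) [ 14 188 148]
(330, 240) [ 0  9 57]
frame 98 (566.8989868164062, 70.2619400024414, 7.081117630004883, 1.1609803438186646, 43.79176330566406)
```

View pics/crop1.png

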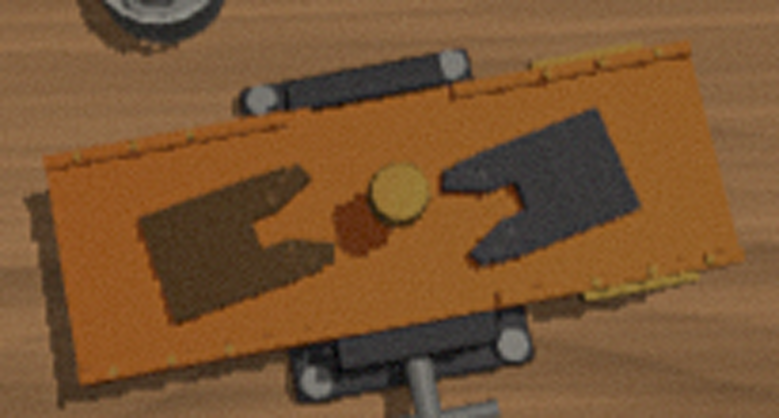

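The picture shows the frame with the high deck at left and low deck at right. The shim's tail is near crop (158,270), the spacer's tail near (620,155), and the cap at (399,192).

Run:
```python
from h import *
im=cv2.imread("pics/top0.png");hsv=cv2.cvtColor(im,cv2.COLOR_BGR2HSV)
H,S,V=[hsv[...,i].astype(int) for i in range(3)]
roi=np.zeros(H.shape,bool);roi[178:220,322:382]=1
sp=big(roi&(S<100)&(V<110))
roi[:]=0;roi[190:238,244:300]=1
sh=big(roi&(V<95))
f=lambda x,y:(x/3.8+210,y/3.8+150)
A=ray("top",[f(45,160),f(82,383)],.065)[:,:2];B=ray("top",[f(690,45),f(742,262)],.054)[:,:2]
print("ends mm",A*1e3,B*1e3,"widths",np.linalg.norm(A[0]-A[1]),np.linalg.norm(B[0]-B[1]),"len",np.linalg.norm(A.mean(0)-B.mean(0)))
d=A.mean(0)-B.mean(0);d/=np.linalg.norm(d);c0=(A.mean(0)+B.mean(0))/2
print("own y dir",d,"ang",np.arctan2(d[1],d[0]),"centre",c0)
for z in(.103,.108): print("cap",z,ray("top",[f(399,192)],z))
c=ray("top",[f(399,192)],.106)[0,:2]
for n,m,z in(("spacer",sp,.060),("shim",sh,.069)):
    r=rect("top",m,z);print(n,m.sum(),r)
    p=cv2.boxPoints(((r[0],r[1]),(r[2],r[3]),r[4]));
    ctr=np.array(r[:2])/1e3
    i=(p[1]-p[0]),(p[2]-p[1]);a=max(i,key=np.linalg.norm);a=a/np.linalg.norm(a)
    if a@(c0-ctr)<0:a=-a
    o=ctr+a*.015
    x=np.array([d[1],-d[0]])
    print(" axis",a,"origin",o,"tail",ctr-a*.037,"own frame xy mm",(o-c0)@x*1e3,(o-c0)@d*1e3,"ang rel",np.arcsin(a@x))
print("cap own",(c-c0)@x*1e3,(c-c0)@d*1e3)
# side view cap
s=cv2.imread("pics/side0.png");hs=cv2.cvtColor(s,cv2.COLOR_BGR2HSV)
cv2.imwrite("pics/side_crop.png",cv2.resize(s[165:305,180:370],None,fx=4.2,fy=4.2,interpolation=cv2.INTER_CUBIC))
print(proj("side",[[*c0,.108],[*c0,.103],[*c0,.05]]))
```

```text
ends mm [[615.9163 100.755 ]
 [519.706   85.5004]] [[ 659.9902 -184.4127]
 [ 563.389  -198.2463]] widths 0.09741216416373497 0.09758670947408418 len 0.28782152037681963
own y dir [-0.1525  0.9883] ang 1.7238434359556702 centre [ 0.5898 -0.0491]
cap 0.103 [[ 0.5912 -0.0487  0.103 ]]
cap 0.108 [[ 0.5905 -0.0483  0.108 ]]
spacer 1081 (597.75634765625, -111.56941223144531, 46.9210319519043, 74.74677276611328, 19.545978546142578)
 axis [-0.3346  0.9424] origin [ 0.5927 -0.0974] tail [ 0.6101 -0.1464] own frame xy mm -4.415782212418649 -48.22340802831569 ang rel -0.18809517142704532
shim 1131 (577.7530517578125, 18.261402130126953, 47.75612258911133, 75.2793960571289, 18.014406204223633)
 axis [ 0.3093 -0.951 ] origin [0.5824 0.004 ] tail [0.5663 0.0534] own frame xy mm 0.8222760360439588 53.598772603490325 ang rel 0.1613639061680337
cap own 1.1219858505765106 0.5083373373558746
[[271.0474 204.2253]
 [271.0349 206.9047]
 [270.9085 234.0473]]
```

View pics/side_crop.png

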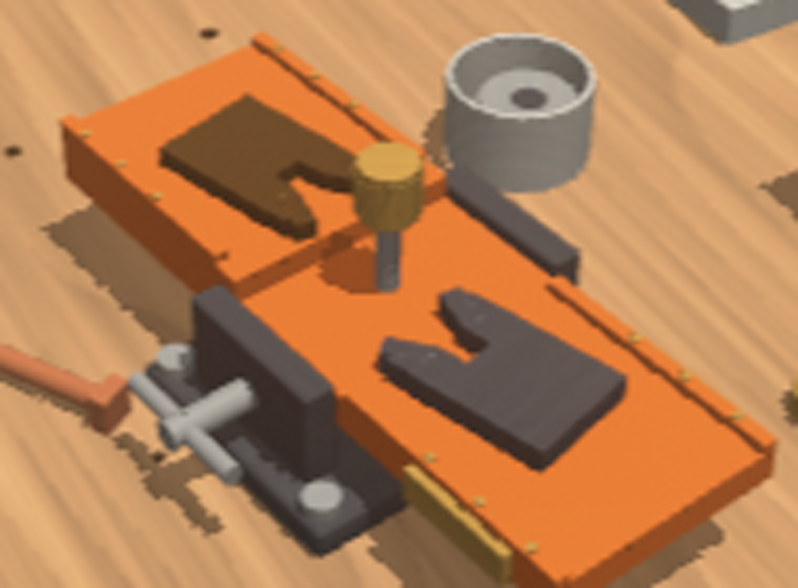

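The side view shows the cap up at full height, at side pixel (272,203), which matches z≈0.108. The tools agree on the spindle at about (0.590,-0.049). I'll push each tail with two nearly closed fingers, starting with a move to above and behind the spacer's tail.

{"api": "drive_tool", "payload": {
  "increments": [
    [195,4,-2,0,0,0,-0.12],
    [195,8,-4,0,0,0,-0.24],
    [195,12,-6,0,0,0,-0.36],
    [195,16,-8,0,0,0,-0.48],
    [195,20,-10.3,0,0,0,-0.6],
    [195,24,-12.4,0,0,0,-0.72],
    [195,28,-14.5,0,0,0,-0.84],
    [195,32,-16.5,1,0,0,-0.96],
    [195,36,-18.6,2,0,0,-1.08],
    [195,40,-20.7,3,0,0,-1.2],
    [195,44,-22.8,4,0,0,-1.32],
    [195,48,-24.8,5,0,0,-1.44],
    [195,52,-26.9,6.5,0,0,-1.56],
    [195,54.6,-28.2,7.8,0,0,-1.63],
    [195,54.6,-28.2,7.8,0,0,-1.63],
    [195,54.6,-28.2,7.8,0,0,-1.63],
    [195,54.6,-28.2,7.8,0,0,-1.63]
  ]
}}

```text
t: 1.8
tcp_pos: [0.6196, -0.1772, 0.1211]
tool_rot: [0.577, 0.817, -0.0, -0.0]
force: [-0.8, -0.2, -0.2]
finger_gap: 0.238
```

{"api": "drive_tool", "payload": {
  "increments": [
    [195,0,0,3,0,0,0],
    [195,0,0,5.5,0,0,0],
    [195,0,0,6.6,0,0,0],
    [195,0,0,6.7,0,0,0],
    [195,0,0,6.7,0,0,0]
  ]
}}

```text
t: 2.3
tcp_pos: [0.6205, -0.1774, 0.0548]
tool_rot: [0.577, 0.817, 0.0, 0.001]
force: [-0.3, 0.2, 1.1]
finger_gap: 0.234
```

```bash
cat > look.py <<'E'
import sys
from h import *
t,s=[cv2.cvtColor(manip.snapshot(n),cv2.COLOR_RGB2BGR) for n in("top","side")]
cv2.imwrite(f"pics/t{sys.argv[1]}.png",t)
a=cv2.resize(t[150:260,210:415],(745,400),interpolation=cv2.INTER_CUBIC)[:, :]
b=s[165:305,180:370]
a=cv2.resize(t[160:250,230:410],(400,200),interpolation=cv2.INTER_CUBIC);b=cv2.resize(b,(400,295),interpolation=cv2.INTER_CUBIC)
a=cv2.resize(a,(560,280));b=cv2.resize(b,(420,310))
a=cv2.resize(t[160:250,230:410],(560,280),interpolation=cv2.INTER_CUBIC);b=cv2.resize(s[165:305,180:370],(420,310),interpolation=cv2.INTER_CUBIC)
o=np.zeros((590,560,3),np.uint8);o[:280]=a;o[280:,:420]=b
cv2.imwrite(f"pics/c{sys.argv[1]}.png",o)
q=manip.sense();print(q["t"],q["tcp_pos"],q["tool_rot"],q["force"])
E
python3 look.py 1
```

```text
2.4 [ 0.6212 -0.1772  0.0555] [0.5763 0.8172 0.0002 0.0014] [ 0.4667 -0.5983  1.0118]
```

View pics/c1.png

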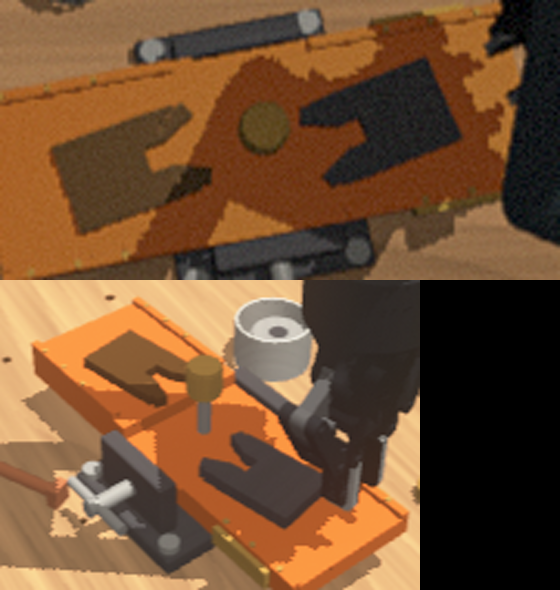

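Fingers stand squarely behind the tail and nothing was disturbed. Pushing the spacer most of the way.

{"api": "drive_tool", "payload": {
  "increments": [
    [195,0.7,0,0.15,0,0,0],
    [195,1.4,0,0.15,0,0,0],
    [195,1.8,0,0.15,0,0,0],
    [195,2.1,0,0.15,0,0,0],
    [195,2.4,0.0,0.15,0,0,0.005],
    [195,2.7,0.02,0.15,0,0,0.02],
    [195,3.0,0.04,0.15,0,0,0.035],
    [195,3.3,0.07,0.15,0,0,0.05],
    [195,3.6,0.1,0.15,0,0,0.07],
    [195,3.9,0.12,0.15,0,0,0.09],
    [195,4.2,0.15,0.15,0,0,0.11],
    [195,4.5,0.18,0.15,0,0,0.13],
    [195,4.8,0.2,0.15,0,0,0.15],
    [195,5.1,0.23,0.15,0,0,0.165],
    [195,5.1,0.23,0.15,0,0,0.165]
  ]
}}

```text
t: 3.9
tcp_pos: [0.605, -0.127, 0.0525]
tool_rot: [0.641, 0.767, -0.0, -0.0]
force: [-0.1, 0.4, -0.5]
finger_gap: 0.235
```

```bash
python3 look.py 2
```

```text
4.0 [ 0.6053 -0.1275  0.0526] [ 0.6414  0.7672 -0.      0.0001] [-0.0298 -0.27    0.0421]
```

View pics/c2.png

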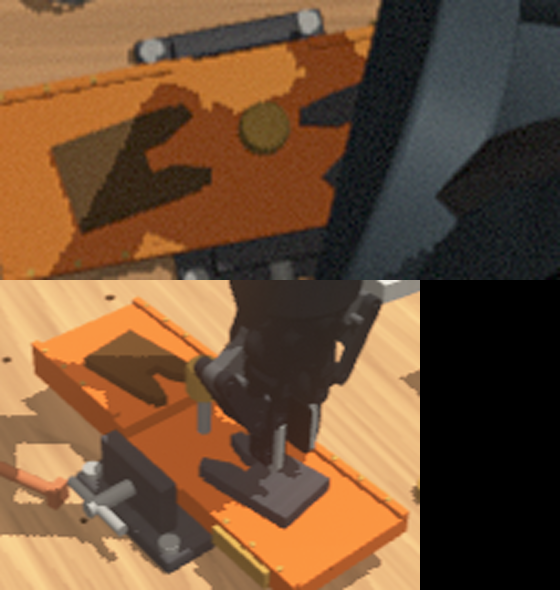

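The fingers passed over the spacer without touching it: the spacer hasn't moved and the force is nil. At this opening the pads must stand back from the TCP. I'll check how far.

Run:
```python
from h import *
for z in(.0525,.06,.065): 
    p=proj("side",[[.605,-.127,z]])[0]; print(z,p,((p-[180,165])*2.21+[0,280]))
im=cv2.imread("pics/t2.png")
s=cv2.cvtColor(manip.snapshot("side"),cv2.COLOR_RGB2BGR)
cv2.imwrite("pics/z.png",cv2.resize(s[200:290,250:350],None,fx=6,fy=6,interpolation=cv2.INTER_CUBIC))
for p in proj("side",[[.605,-.127,.0525],[.605,-.127,.06]]): print((p-[250,200])*6)
```

```text
0.0525 [307.2223 260.3747] [281.1612 490.778 ]
0.06 [307.4651 256.5661] [281.6978 482.3611]
0.065 [307.6286 254.0008] [282.0592 476.6918]
[343.3336 362.248 ]
[344.7904 339.3967]
```

View pics/z.png

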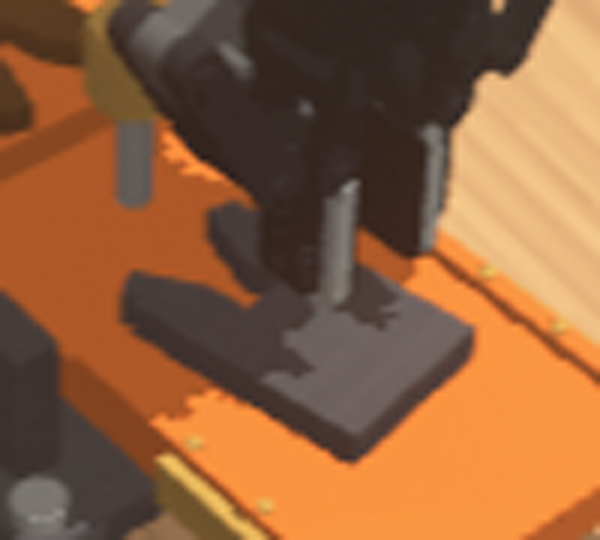

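Run:
```python
from h import *
import math
def tips(p,yaw,z):
    y=np.array([math.sin(yaw),-math.cos(yaw),0]);p=np.array([p[0],p[1],z]);return [p-y*.015,p+y*.015]
for z in(.0525,.06,.07,.08):
    print(z,"c2zoom",((proj("side",tips([.605,-.127],1.747,z))-[250,200])*6).round().tolist(),
      "c1",((proj("side",tips([.6208,-.1774],1.912,z))-[180,165])*2.21+[0,280]).round().tolist())
print(manip.sense()["q"])
```

```text
0.0525 c2zoom [[297.0, 391.0], [388.0, 334.0]] c1 [[333.0, 545.0], [361.0, 518.0]]
0.06 c2zoom [[298.0, 368.0], [390.0, 312.0]] c1 [[334.0, 536.0], [362.0, 510.0]]
0.07 c2zoom [[300.0, 337.0], [393.0, 281.0]] c1 [[335.0, 525.0], [363.0, 498.0]]
0.08 c2zoom [[302.0, 305.0], [395.0, 250.0]] c1 [[337.0, 513.0], [364.0, 487.0]]
[-0.3882  0.7076  1.5625 -0.0001  0.8712 -0.5662]
```

Projection puts the fingertips at z≈0.08, not 0.0525, so the real reach at this closure is well short of the TCP. I'll back off behind the tail and find the tip height by gentle guarded contact with the deck.

{"api": "drive_tool", "payload": {
  "increments": [
    [195,-2,0.2,0,0,0,-0.06],
    [195,-4,0.5,0,0,0,-0.13],
    [195,-5.2,0.65,0,0,0,-0.165],
    [195,-5.2,0.65,0,0,0,-0.165],
    [195,-5.2,0.65,0,0,0,-0.165]
  ]
}}

```text
t: 4.55
tcp_pos: [0.6204, -0.1775, 0.0523]
tool_rot: [0.577, 0.817, 0.0, -0.0]
force: [1.1, 0.3, 1.4]
finger_gap: 0.237
```

{"api": "drive_tool", "payload": {
  "increments": [
    [195,0,0,0.1,0,0,0],
    [195,0,0,0.2,0,0,0],
    [195,0,0,0.3,0,0,0],
    [195,0,0,0.3,0,0,0]
  ]
}}

```text
t: 4.95
tcp_pos: [0.6206, -0.177, 0.0493]
tool_rot: [0.576, 0.818, -0.0, -0.0]
force: [-0.4, 0.0, 0.2]
finger_gap: 0.239
```

{"api": "drive_tool", "payload": {
  "increments": [
    [195,0,0,0.15,0,0,0],
    [195,0,0,0.3,0,0,0],
    [195,0,0,0.45,0,0,0],
    [195,0,0,0.6,0,0,0],
    [195,0,0,0.6,0,0,0]
  ]
}}

```text
t: 5.45
tcp_pos: [0.6206, -0.1775, 0.0432]
tool_rot: [0.576, 0.817, -0.0, -0.0]
force: [-0.4, 0.3, -0.2]
finger_gap: 0.235
```

Run:
```python
from h import *
q=manip.sense();print(q["t"],q["tcp_pos"],q["force"])
s=cv2.cvtColor(manip.snapshot("side"),cv2.COLOR_RGB2BGR)
cv2.imwrite("pics/z2.png",cv2.resize(s[200:300,270:370],None,fx=6,fy=6,interpolation=cv2.INTER_CUBIC))
for z in(.0433,.05,.06,.07):print(z,(proj("side",[[.6206,-.177,z]])-[270,200])*6)
```

```text
5.45 [ 0.6206 -0.1775  0.0432] [-0.4037  0.2886 -0.1964]
0.0433 [[397.1863 499.7622]]
0.05 [[399.5244 479.4339]]
0.06 [[403.0643 448.6578]]
0.07 [[406.6656 417.3483]]
```

View pics/z2.png

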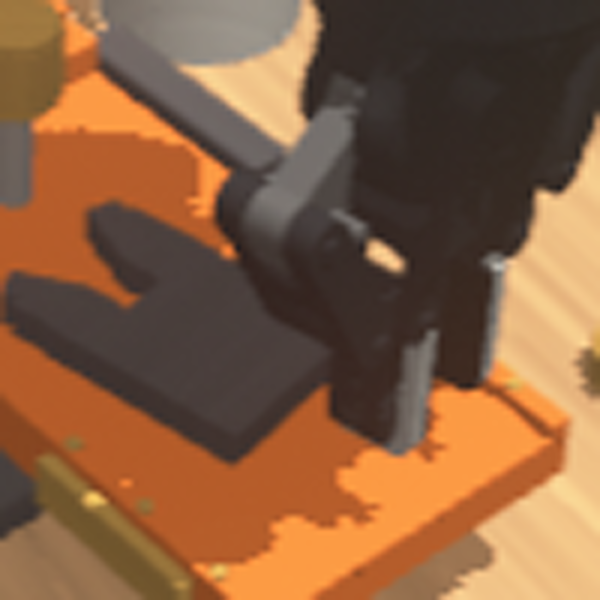

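Still no contact at TCP z=0.043. The tips appear at about z 0.07, next to and behind the tail. Continuing the guarded descent.

{"api": "drive_tool", "payload": {
  "increments": [
    [195,0,0,0.15,0,0,0],
    [195,0,0,0.3,0,0,0],
    [195,0,0,0.45,0,0,0],
    [195,0,0,0.6,0,0,0],
    [195,0,0,0.6,0,0,0]
  ]
}}

```text
t: 6.0
tcp_pos: [0.6207, -0.1775, 0.0372]
tool_rot: [0.576, 0.817, -0.0, -0.0]
force: [-0.7, 0.2, -0.5]
finger_gap: 0.237
```

{"api": "drive_tool", "payload": {
  "increments": [
    [195,0,0,0.15,0,0,0],
    [195,0,0,0.3,0,0,0],
    [195,0,0,0.45,0,0,0],
    [195,0,0,0.6,0,0,0],
    [195,0,0,0.6,0,0,0]
  ]
}}

```text
t: 6.5
tcp_pos: [0.6207, -0.1775, 0.0312]
tool_rot: [0.576, 0.817, -0.0, -0.0]
force: [-0.5, -0.3, -0.8]
finger_gap: 0.237
```

{"api": "drive_tool", "payload": {
  "increments": [
    [195,0,0,0.15,0,0,0],
    [195,0,0,0.3,0,0,0],
    [195,0,0,0.45,0,0,0],
    [195,0,0,0.6,0,0,0],
    [195,0,0,0.6,0,0,0]
  ]
}}

```text
t: 7.0
tcp_pos: [0.6206, -0.1775, 0.0252]
tool_rot: [0.576, 0.817, -0.0, -0.0]
force: [0.7, 0.2, -0.6]
finger_gap: 0.23
```

Run:
```python
from h import *
q=manip.sense();print(q["t"],q["tcp_pos"],q["force"])
t,s=[cv2.cvtColor(manip.snapshot(n),cv2.COLOR_RGB2BGR) for n in("top","side")]
cv2.imwrite("pics/s3.png",s);cv2.imwrite("pics/t3.png",t)
o=np.zeros((600,780,3),np.uint8)
o[:300,:780]=cv2.resize(t[120:270,200:590],(780,300))if 0 else cv2.resize(t[150:270,200:512],(780,300),interpolation=cv2.INTER_CUBIC)
o[300:,:400]=cv2.resize(s[200:290,270:390],(400,300),interpolation=cv2.INTER_CUBIC)
cv2.imwrite("pics/z3.png",o)
```

```text
7.0 [ 0.6206 -0.1775  0.0252] [ 0.7296  0.2331 -0.6202]
```

View pics/z3.png

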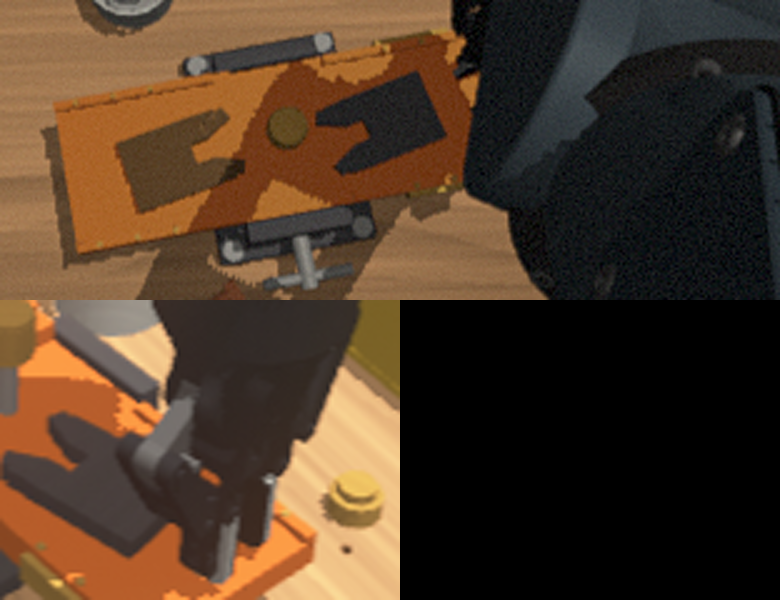

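The side view puts the tips at z≈0.058 with TCP at 0.025, an offset of about 32 mm that matches the earlier estimate. So the reported TCP lies well beyond the real fingertips. Deck contact should come at about 0.018, and I'll touch it to calibrate.

{"api": "drive_tool", "payload": {
  "increments": [
    [195,0,0,0.1,0,0,0],
    [195,0,0,0.2,0,0,0],
    [195,0,0,0.3,0,0,0],
    [195,0,0,0.4,0,0,0],
    [195,0,0,0.4,0,0,0]
  ]
}}

```text
t: 7.6
tcp_pos: [0.6207, -0.1775, 0.0213]
tool_rot: [0.576, 0.817, -0.0, -0.0]
force: [-0.1, -0.1, -0.6]
finger_gap: 0.232
```

{"api": "drive_tool", "payload": {
  "increments": [
    [195,0,0,0.05,0,0,0],
    [195,0,0,0.1,0,0,0],
    [195,0,0,0.15,0,0,0],
    [195,0,0,0.2,0,0,0],
    [195,0,0,0.2,0,0,0]
  ]
}}

```text
t: 8.1
tcp_pos: [0.6208, -0.1776, 0.0194]
tool_rot: [0.576, 0.817, -0.0, -0.0]
force: [0.8, 0.3, -0.1]
finger_gap: 0.238
```

{"api": "drive_tool", "payload": {
  "increments": [
    [195,0,0,0.05,0,0,0],
    [195,0,0,0.1,0,0,0],
    [195,0,0,0.15,0,0,0],
    [195,0,0,0.2,0,0,0],
    [195,0,0,0.2,0,0,0]
  ]
}}

```text
t: 8.6
tcp_pos: [0.6209, -0.1776, 0.0179]
tool_rot: [0.576, 0.817, -0.0, 0.0]
force: [-1.9, 0.1, 3.8]
finger_gap: 0.231
```

Deck contact came at TCP z≈0.018, so the offset is 32 mm. I'll raise 3 mm and redo the push.

{"api": "drive_tool", "payload": {
  "increments": [
    [195,0,0,-0.35,0,0,0],
    [195,0.7,0,-0.35,0,0,0],
    [195,1.4,0,-0.35,0,0,0],
    [195,1.8,0,-0.35,0,0,0],
    [195,2.1,0,-0.35,0,0,0],
    [195,2.4,0.0,-0.35,0,0,0.005],
    [195,2.7,0.02,-0.35,0,0,0.02],
    [195,3.0,0.04,-0.35,0,0,0.035],
    [195,3.3,0.07,-0.35,0,0,0.05],
    [195,3.6,0.1,-0.35,0,0,0.07],
    [195,3.9,0.12,-0.35,0,0,0.09],
    [195,4.2,0.15,-0.35,0,0,0.11],
    [195,4.5,0.18,-0.35,0,0,0.13],
    [195,4.8,0.2,-0.35,0,0,0.15],
    [195,5.1,0.23,-0.35,0,0,0.165],
    [195,5.1,0.23,-0.35,0,0,0.165]
  ]
}}

```text
t: 10.2
tcp_pos: [0.6058, -0.1282, 0.0211]
tool_rot: [0.642, 0.767, 0.0, -0.0]
force: [0.1, 0.9, -0.4]
finger_gap: 0.233
```

```bash
python3 look.py 4
```

```text
10.3 [ 0.6059 -0.1284  0.0211] [ 0.6415  0.7672  0.0002 -0.0001] [-0.2879  0.3136 -0.4028]
```

View pics/c4.png

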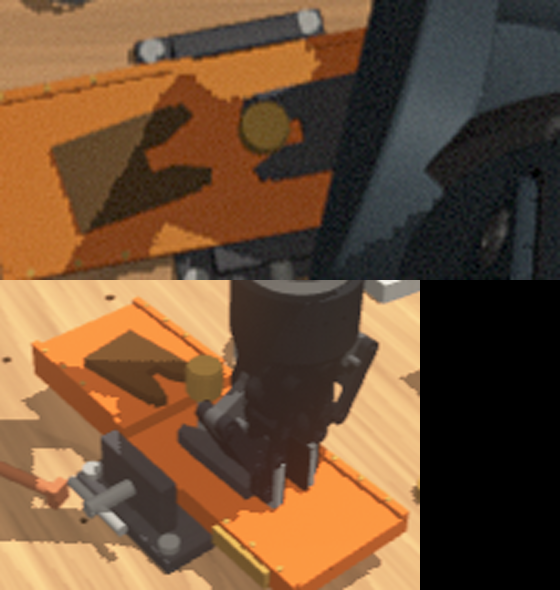

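The spacer moved as planned. Its tips straddle the spindle with the slot in line (crop (297,130)), about 18–19 mm short of home. Continuing.

{"api": "drive_tool", "payload": {
  "increments": [
    [195,0.3,-0.03,0,0,0,0.004],
    [195,0.6,-0.06,0,0,0,0.008],
    [195,0.9,-0.1,0,0,0,0.012],
    [195,1.2,-0.13,0,0,0,0.016],
    [195,1.5,-0.17,0,0,0,0.02],
    [195,1.7,-0.2,0,0,0,0.023],
    [195,1.7,-0.2,0,0,0,0.023]
  ]
}}

```text
t: 11.0
tcp_pos: [0.6008, -0.1119, 0.0211]
tool_rot: [0.65, 0.76, 0.0, -0.0]
force: [-1.3, -1.5, 0.6]
finger_gap: 0.234
```

{"api": "drive_tool", "payload": {
  "increments": [
    [195,0.05,0,0,0,0,0],
    [195,0.1,0,0,0,0,0],
    [195,0.15,0,0,0,0,0],
    [195,0.2,0,0,0,0,0],
    [195,0.2,0,0,0,0,0]
  ]
}}

```text
t: 11.5
tcp_pos: [0.6006, -0.1105, 0.0211]
tool_rot: [0.65, 0.76, 0.0, 0.0]
force: [1.4, -1.3, 1.1]
finger_gap: 0.237
```

{"api": "drive_tool", "payload": {
  "increments": [
    [195,0.05,0,0,0,0,0],
    [195,0.1,0,0,0,0,0],
    [195,0.15,0,0,0,0,0],
    [195,0.15,0,0,0,0,0]
  ]
}}

```text
t: 11.9
tcp_pos: [0.6004, -0.109, 0.0211]
tool_rot: [0.65, 0.76, -0.0, 0.0]
force: [0.4, -2.7, 0.6]
finger_gap: 0.234
```

{"api": "drive_tool", "payload": {
  "increments": [
    [195,0.05,0,0,0,0,0],
    [195,0.1,0,0,0,0,0],
    [195,0.15,0,0,0,0,0],
    [195,0.15,0,0,0,0,0]
  ]
}}

```text
t: 12.3
tcp_pos: [0.6006, -0.1089, 0.0211]
tool_rot: [0.65, 0.76, -0.0, 0.001]
force: [0.4, -6.0, 0.5]
finger_gap: 0.232
```

The spacer is seated: travel stalls at 6 N with TCP y=-0.109, as predicted. Now back off, lift, cross over and go behind the shim's tail.

{"api": "drive_tool", "payload": {
  "increments": [
    [195,-0.5,0,0,0,0,0],
    [195,-1,0,0,0,0,0],
    [195,-1,0,-3,0,0,0],
    [195,-1,0,-7,0,0,0],
    [195,-1,0,-11,0,0,0],
    [195,0,0,-12,0,0,0],
    [195,4,-0.3,-12,0,0,-0.04],
    [195,8,-0.6,-12,0,0,-0.08],
    [195,12,-0.9,-12,0,0,-0.12],
    [195,16,-1.1,-12,0,0,-0.158],
    [195,19,-1.3,-12,0,0,-0.158],
    [195,19,-1.3,-12,0,0,-0.158],
    [195,19,-1.3,-9,0,0,-0.158],
    [195,19,-1.3,-6,0,0,-0.158],
    [195,19,-1.3,-4,0,0,-0.158],
    [195,19,-1.3,-3,0,0,-0.158],
    [195,19,-1.3,-3,0,0,-0.158]
  ]
}}

```text
t: 14.0
tcp_pos: [0.5565, 0.078, 0.0493]
tool_rot: [0.589, 0.808, -0.001, -0.002]
force: [-0.3, -0.7, 0.5]
finger_gap: 0.235
```

Run:
```python
from h import *
t,s=[cv2.cvtColor(manip.snapshot(n),cv2.COLOR_RGB2BGR) for n in("top","side")]
cv2.imwrite("pics/s5.png",s);cv2.imwrite("pics/t5.png",t)
d=cv2.cvtColor(t,cv2.COLOR_BGR2HSV).astype(int)
roi=np.zeros(d.shape[:2],bool);roi[170:230,300:375]=1
m=big(roi&(d[...,1]<110)&(d[...,2]<110));ys,xs=np.nonzero(m)
print(m.sum(),xs.min(),xs.max(),ys.min(),ys.max(),rect("top",m,.06))
sd=cv2.imread("pics/s5.png")
q=manip.sense();print(q["t"],q["tcp_pos"],q["tool_rot"],q["force"])
```

```text
901 300 345 186 220 (592.937744140625, -60.8062744140625, 47.42288589477539, 74.26041412353516, 9.040939331054688)
14.1 [0.5584 0.078  0.0513] [0.5884 0.8085 0.0002 0.0002] [ 0.1824 -0.3987 -0.1956]
```

The top view measures the spacer at 47×74 mm with its origin about 2–3 mm past the axis estimate and angle 9.0°, in line with the frame. It's home. The tool is where intended, so I'll descend and push the shim most of the way.

{"api": "drive_tool", "payload": {
  "increments": [
    [195,0,0,1,0,0,0],
    [195,0,0,1.7,0,0,0],
    [195,0,0,1.9,0,0,0],
    [195,0,0,1.9,0,0,0],
    [195,-0.6,0,1.9,0,0,0],
    [195,-1.1,0,1.9,0,0,0],
    [195,-1.4,0,1.9,0,0,0],
    [195,-1.7,0,1.9,0,0,0.005],
    [195,-2.0,0.02,1.9,0,0,0.015],
    [195,-2.3,0.04,1.9,0,0,0.03],
    [195,-2.6,0.06,1.9,0,0,0.045],
    [195,-2.9,0.08,1.9,0,0,0.06],
    [195,-3.2,0.1,1.9,0,0,0.075],
    [195,-3.5,0.11,1.9,0,0,0.09],
    [195,-3.8,0.12,1.9,0,0,0.105],
    [195,-4.1,0.13,1.9,0,0,0.115],
    [195,-4.4,0.14,1.9,0,0,0.125],
    [195,-4.7,0.15,1.9,0,0,0.135],
    [195,-5,0.16,1.9,0,0,0.14],
    [195,-5,0.16,1.9,0,0,0.14]
  ]
}}

```text
t: 16.1
tcp_pos: [0.5751, 0.0304, 0.0319]
tool_rot: [0.643, 0.765, -0.0, 0.0]
force: [0.6, -0.3, 0.4]
finger_gap: 0.237
```

```bash
python3 look.py 6
```

```text
16.2 [0.575  0.0306 0.0319] [ 0.6433  0.7656 -0.0002  0.0003] [-0.1375 -0.2036  0.1957]
```

View pics/c6.png

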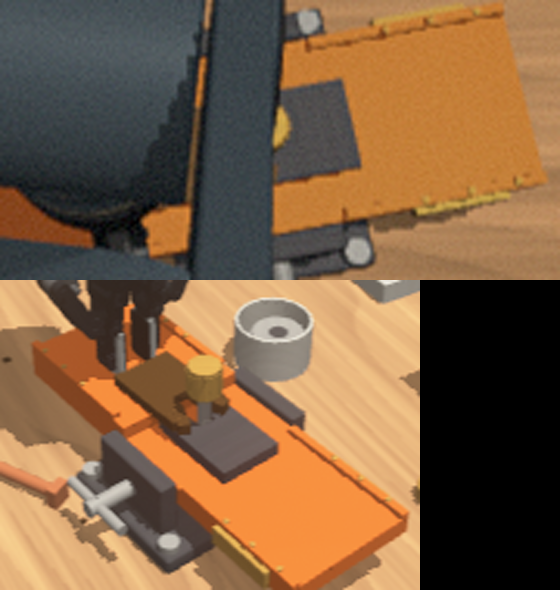

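Side view: the spacer is home, and the shim is straight with its tips on either side of the spindle (near (205,410)), about 17 mm to go. Finishing the push.

{"api": "drive_tool", "payload": {
  "increments": [
    [195,-0.3,0.05,0,0,0,0.004],
    [195,-0.6,0.1,0,0,0,0.008],
    [195,-0.9,0.15,0,0,0,0.012],
    [195,-1.2,0.2,0,0,0,0.016],
    [195,-1.45,0.25,0,0,0,0.02],
    [195,-1.7,0.3,0,0,0,0.02],
    [195,-1.7,0.3,0,0,0,0.02]
  ]
}}

```text
t: 16.9
tcp_pos: [0.5811, 0.0144, 0.0321]
tool_rot: [0.651, 0.759, 0.0, 0.0]
force: [-0.0, -0.0, 0.1]
finger_gap: 0.239
```

{"api": "drive_tool", "payload": {
  "increments": [
    [195,-0.05,0,0,0,0,0],
    [195,-0.1,0,0,0,0,0],
    [195,-0.15,0,0,0,0,0],
    [195,-0.2,0,0,0,0,0],
    [195,-0.2,0,0,0,0,0]
  ]
}}

```text
t: 17.4
tcp_pos: [0.5811, 0.013, 0.032]
tool_rot: [0.651, 0.759, 0.0, 0.0]
force: [-0.5, 1.4, -0.1]
finger_gap: 0.237
```

{"api": "drive_tool", "payload": {
  "increments": [
    [195,-0.05,0,0,0,0,0],
    [195,-0.1,0,0,0,0,0],
    [195,-0.15,0,0,0,0,0],
    [195,-0.2,0,0,0,0,0],
    [195,-0.2,0,0,0,0,0]
  ]
}}

```text
t: 17.9
tcp_pos: [0.581, 0.0119, 0.032]
tool_rot: [0.651, 0.759, 0.0, -0.001]
force: [0.2, 3.9, 1.8]
finger_gap: 0.236
```

The shim stalls at about 4 N, where predicted, and both seat contacts put the axis at about (0.591,-0.0485). Back off, lift, shut the fingers and hover over the cap.

{"api": "drive_tool", "payload": {
  "increments": [
    [195,0.5,0,0,0,0,0],
    [195,1,0,0,0,0,0],
    [195,1,0,-3,0,0,0],
    [195,1,0,-7,0,0,0],
    [255,1,0,-11,0,0,0],
    [255,0,0,-13,0,0,0],
    [255,-3,0,-13,0,0,0],
    [255,-6,0.1,-13,0,0,0],
    [255,-6,0.1,-11,0,0,0],
    [255,-6,0.1,-9,0,0,0],
    [255,-6,0.1,-7.5,0,0,0],
    [255,-6,0.1,-7,0,0,0],
    [255,-6,0.1,-7,0,0,0]
  ]
}}

```text
t: 19.2
tcp_pos: [0.5909, -0.0481, 0.1013]
tool_rot: [0.651, 0.759, -0.001, -0.001]
force: [-0.4, -0.7, 0.2]
finger_gap: 0.001
```

Run:
```python
from h import *
s=cv2.cvtColor(manip.snapshot("side"),cv2.COLOR_RGB2BGR);cv2.imwrite("pics/s7.png",s)
q=manip.sense();print(q["t"],q["tcp_pos"],q["force"],q["finger_gap"])
cv2.imwrite("pics/c7.png",cv2.resize(s[165:275,210:330],None,fx=5,fy=5,interpolation=cv2.INTER_CUBIC))
for z in(.068,.108,.12,.13):print(z,(proj("side",[[.5909,-.0485,z]])-[210,165])*5)
```

```text
19.25 [ 0.5916 -0.0482  0.1021] [-0.3039  0.7604  0.9499] -0.0014075907988375456
0.068 [[307.0372 298.0792]]
0.108 [[307.5953 193.8594]]
0.12 [[307.7698 161.2821]]
0.13 [[307.9178 133.6488]]
```

View pics/c7.png

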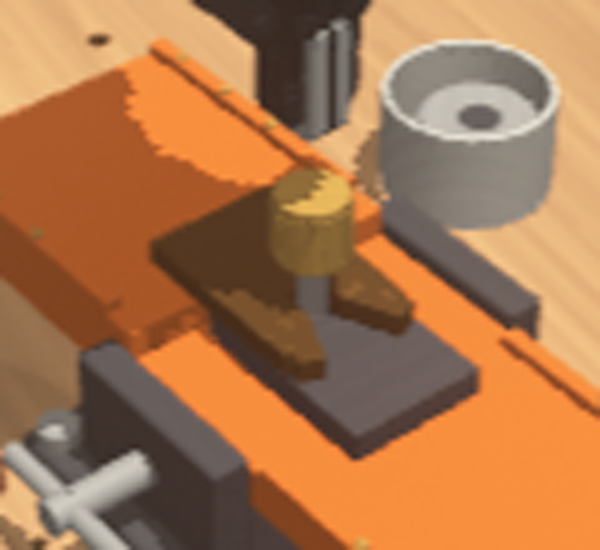

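The shim lies flat on the spacer around the spindle, the cap is still up, and the shut fingertips are centred over it at z≈0.133. Pressing down under guard.

{"api": "drive_tool", "payload": {
  "increments": [
    [255,0,0,1,0,0,0],
    [255,0,0,2,0,0,0],
    [255,0,0,2.3,0,0,0],
    [255,0,0,2.6,0,0,0],
    [255,0,0,2.9,0,0,0],
    [255,0,0,3.2,0,0,0],
    [255,0,0,3.5,0,0,0],
    [255,0,0,3.7,0,0,0],
    [255,0,0,3.8,0,0,0],
    [255,0,0,3.8,0,0,0]
  ]
}}

```text
t: 20.25
tcp_pos: [0.5918, -0.0483, 0.0638]
tool_rot: [0.651, 0.759, 0.0, 0.0]
force: [-0.0, 0.5, 0.2]
finger_gap: 0.001
```

{"api": "drive_tool", "payload": {
  "increments": [
    [255,0,0,0.1,0,0,0],
    [255,0,0,0.2,0,0,0],
    [255,0,0,0.25,0,0,0],
    [255,0,0,0.25,0,0,0]
  ]
}}

```text
t: 20.65
tcp_pos: [0.592, -0.0483, 0.0616]
tool_rot: [0.651, 0.759, 0.0, 0.001]
force: [0.6, -0.4, 1.4]
finger_gap: -0.003
```

{"api": "drive_tool", "payload": {
  "increments": [
    [255,0,0,0.07,0,0,0],
    [255,0,0,0.14,0,0,0],
    [255,0,0,0.2,0,0,0],
    [255,0,0,0.2,0,0,0]
  ]
}}

```text
t: 21.05
tcp_pos: [0.592, -0.0484, 0.0603]
tool_rot: [0.651, 0.759, 0.0, 0.001]
force: [0.1, 1.2, 6.6]
finger_gap: -0.004
```

Run:
```python
from h import *
s=cv2.cvtColor(manip.snapshot("side"),cv2.COLOR_RGB2BGR);cv2.imwrite("pics/s8.png",s)
q=manip.sense();print(q["t"],q["tcp_pos"],q["force"])
h=cv2.cvtColor(s,cv2.COLOR_BGR2HSV).astype(int);h0=cv2.cvtColor(cv2.imread("pics/s7.png"),cv2.COLOR_BGR2HSV).astype(int)
# brass along the spindle's column and dark steel spindle beneath
for r in range(195,232): print(r,h0[r,272],h[r,272])
```

```text
21.1 [ 0.592  -0.0484  0.0603] [ 0.0463 -0.4102  5.9771]
195 [ 13 187 246] [ 9 85 51]
196 [ 11 194 184] [ 9 51 65]
197 [ 11 192 161] [14 30 95]
198 [ 12 181 138] [16 29 97]
199 [ 18 158 142] [ 13  31 100]
200 [ 18 153 143] [ 15  30 101]
201 [ 18 153 143] [ 14  28 100]
202 [ 18 154 144] [ 13  30 101]
203 [ 18 157 196] [ 15  30 101]
204 [ 18 158 197] [ 14  28 100]
205 [ 19 154 230] [ 14  28 100]
206 [ 20 154 232] [ 14  28 100]
207 [ 20 155 229] [ 13  30 101]
208 [ 18 156 149] [ 13  30 101]
209 [ 18 157 140] [ 13  30 101]
210 [ 18 154 119] [ 13  30 101]
211 [ 17 155 117] [ 13  30 101]
212 [ 18 155 123] [ 14  33 101]
213 [ 17 155 125] [ 13  30 101]
214 [ 18 155 132] [ 15  35 101]
215 [ 18 156 132] [ 18 101 136]
216 [ 17 155 133] [ 18 152 179]
217 [ 17 156 132] [ 18 155 150]
218 [ 18 156 131] [ 18 154 139]
219 [ 17 154 129] [ 18 156 126]
220 [ 16  87 106] [ 18 154 124]
221 [ 12  45 101] [ 18 155 125]
222 [ 10  45 101] [ 18 155 132]
223 [ 11  43 101] [ 18 155 133]
224 [ 12  45 101] [ 18 157 133]
225 [ 12  45 101] [ 17 156 129]
226 [ 12  43 101] [ 17 156 129]
227 [ 12  43 101] [ 18 157 135]
228 [ 13  63 113] [ 16 110 111]
229 [ 13  97 113] [ 13  98 112]
230 [ 13 128 118] [ 14 132 114]
231 [ 14 130 118] [ 14 141 112]
```

Stalled at TCP 0.060 with 6.6 N, as predicted. In the side view the cap's lower edge dropped about 8.3 px (≈16 mm) to the bronze. One firmer nudge, then retreat.

{"api": "drive_tool", "payload": {
  "increments": [
    [255,0,0,0.1,0,0,0],
    [255,0,0,0.2,0,0,0],
    [255,0,0,0.2,0,0,0],
    [255,0,0,0.2,0,0,0]
  ]
}}

```text
t: 21.5
tcp_pos: [0.5921, -0.0484, 0.0601]
tool_rot: [0.651, 0.759, 0.0, 0.001]
force: [-3.3, -0.3, 17.1]
finger_gap: 0.001
```

{"api": "drive_tool", "payload": {
  "increments": [
    [255,0,0,-1,0,0,0],
    [255,0,0,-5,0,0,0],
    [255,0,0,-10,0,0,0],
    [255,-5,0,-14,0,0,0],
    [255,-10,0,-14,0,0,0],
    [255,-15,0,-14,0,0,0],
    [255,-20,0,-14,0,0,0],
    [255,-24,0,-14,0,0,0],
    [255,-24,0,-14,0,0,0],
    [255,-24,0,-14,0,0,0]
  ]
}}

```text
t: 22.5
tcp_pos: [0.6273, -0.2865, 0.1964]
tool_rot: [0.652, 0.758, 0.0, -0.001]
force: [-0.6, -0.1, -0.4]
finger_gap: -0.003
```

Run:
```python
from h import *
t,s=[cv2.cvtColor(manip.snapshot(n),cv2.COLOR_RGB2BGR) for n in("top","side")]
cv2.imwrite("pics/t9.png",t);cv2.imwrite("pics/s9.png",s)
q=manip.sense();print(q["t"],q["tcp_pos"],q["force"])
h=cv2.cvtColor(s,cv2.COLOR_BGR2HSV).astype(int)
h0=cv2.cvtColor(cv2.imread("pics/s7.png"),cv2.COLOR_BGR2HSV).astype(int)
for n,a in(("before",h0),("now",h)):
    m=np.zeros(a.shape[:2],bool);m[190:235,255:290]=1
    m=big(m&(a[...,0]>=16)&(a[...,0]<24)&(a[...,1]>140)&(a[...,2]>115));ys,xs=np.nonzero(m);print(n,"brass rows",ys.min(),ys.max(),"cols",xs.min(),xs.max())
print("expected top",proj("side",[[.5909,-.0485,.108],[.5909,-.0485,.092]]))
h=cv2.cvtColor(t,cv2.COLOR_BGR2HSV).astype(int)
r=np.zeros(h.shape[:2],bool);r[180:235,262:312]=1
print("shim",rect("top",big(r&(h[...,2]<95)),.068))
a=cv2.imread("pics/t0.png") if 0 else cv2.imread("pics/top0.png")
df=cv2.absdiff(a,t).max(2)
for nm,(x0,x1,y0,y1) in dict(tin=(230,275,118,162),nut=(345,372,122,145),pin=(250,302,260,296)).items(): print(nm,"changed px",(df[y0:y1,x0:x1]>50).sum())
cv2.imwrite("pics/c9.png",np.hstack([cv2.resize(t[150:270,220:410],(475,300)),cv2.resize(s[165:285,200:330],(325,300))]))
```

```text
22.6 [ 0.6274 -0.2839  0.1967] [-0.0768  0.6087 -0.1196]
before brass rows 199 219 cols 264 280
now brass rows 207 227 cols 264 280
expected top [[271.5191 203.7719]
 [271.4736 212.2673]]
shim (586.210205078125, -23.788843154907227, 48.5236930847168, 52.795291900634766, 9.040984153747559)
tin changed px 0
nut changed px 0
pin changed px 415
```

Pin region changed: check if it's shadow.

Run:
```python
from h import *
for n in("side0","s9"):
    s=cv2.imread(f"pics/{n}.png");h=cv2.cvtColor(s,cv2.COLOR_BGR2HSV).astype(int)
    r=np.zeros(h.shape[:2],bool);r[232:272,160:214]=1
    m=big(r&((h[...,0]<9))&(h[...,1]>120));ys,xs=np.nonzero(m);print(n,m.sum(),xs.min(),xs.max(),ys.min(),ys.max(),xs.mean(),ys.mean())
a=cv2.imread("pics/top0.png")[260:296,250:302].astype(float);b=cv2.imread("pics/t9.png")[260:296,250:302].astype(float)
d=abs(a-b).max(2)>50
print("ratio new/old on changed",(b[d]/np.maximum(a[d],1)).mean(0),(b[d]/np.maximum(a[d],1)).std(0))
```

```text
Traceback (most recent call last):
  File "h.py", line 14, in big
    k,l,s,_=cv2.connectedComponentsWithStats(m.astype(np.uint8)); i=1+np.argmax(s[1:,4]); return l==i
                                                                      ~~~~~~~~~^^^^^^^^^
ValueError: attempt to get argmax of an empty sequence
```

Run:
```python
from h import *
A=cv2.imread("pics/side0.png");B=cv2.imread("pics/s9.png")
print("side px of pin end",A[258,207],cv2.cvtColor(A,cv2.COLOR_BGR2HSV)[258,207])
d=cv2.absdiff(A,B).max(2)[232:272,160:214];print("side pin changed",(d>50).sum())
# normalised (shadow-free) correlation in top view: pin by hue
for n,(im,(y0,y1,x0,x1)) in dict(top0=(cv2.imread("pics/top0.png"),(255,300,245,305)),t9=(cv2.imread("pics/t9.png"),(255,300,245,305)),s0=(A,(232,272,160,214)),s9=(B,(232,272,160,214))).items():
    c=im[y0:y1,x0:x1].astype(float);rat=c[...,2]/(c[...,1]+1)
    m=big(rat>np.median(rat)*1.2);ys,xs=np.nonzero(m);print(n,m.sum(),xs.min(),xs.max(),ys.min(),ys.max(),xs.mean().round(1),ys.mean().round(1))
```

```text
side px of pin end [ 73 111 184] [ 10 154 184]
side pin changed 424
top0 234 11 52 9 36 30.6 22.5
t9 248 11 52 8 37 31.5 22.1
s0 251 8 50 8 35 30.6 21.7
s9 285 8 50 9 35 29.6 21.9
```

The pin hasn't moved: its extents are the same in both views, so the change is the arm's shadow. The shim's tail measures (0.582,0.002) against the home value of (0.583,0.003). Handing in.

```bash
python3 -c "
from station import manip
print(manip.sense()['t'],manip.sign_off())"
```

```text
the job is handed in; nothing more can be done
22.6 None
```

The job is done and handed in at t = 22.6 s of the 58 s allowed. I pushed the spacer home first, then the bronze shim onto it, and last pressed the cap nut down onto the shim.

**Last checks**
- **Spacer:** it stalled at 6 N on the spindle. The camera puts it straight with the frame and about 2.7 mm past my axis estimate; about 1.5 mm of that is slot clearance, and the limit is 5 mm.
- **Bronze shim:** it stalled at about 4 N. Its tail measures within about 1 mm of home, it is straight with the frame, and it looked flat on the spacer.
- **Cap nut:** it stopped firmly at 17 N. It went down about 16 mm as measured from the picture.
- **Tin, spare nut and hinge pin:** no change in pixels at the tin or spare nut. The pin's region did change, but its outline is the same in both views, so that was the arm's shadow.

**What went wrong or disagreed**
- **Fingertip height:** the real fingertips were about 32 mm short of the reported tool point, so my first push passed over the spacer without touching it. I corrected this by touching the deck lightly to find the true height.
- **Final picture:** I couldn't view the last one because the limit of 12 was reached. The final state rests on numbers from that picture, not on looking at it.

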